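Spring check of the study-model tilt stage

ROBOT

A 6-joint arm with a two-finger parallel gripper is mounted at the origin on the work surface. World frame = base frame: x ahead of the robot, y to its left, z up, the work surface at z = 0. Lengths are in m, angles in degrees, forces in N, time in s.
With the tool pointing down it reaches from about 0.4 to 0.825 m from the base axis. Payload 7 kg.
Tool frame: the origin (TCP) lies between the finger pads; the fingertips stand 19 mm ahead of it and the grasp point (between the pads) is the TCP; z points along the fingers, y is the line along which they close (so a half turn about z gives the same grasp; the last joint's range is limited). The gripper opens to 88 mm and grips with 3 to 60 N. Pads are 19 mm wide; open, the fingers measure 130 mm over their backs; the gripper's body (78 mm by 193 mm) begins 47 mm behind the grasp point.
Start: joints at [-53.91, 20.546, 0.682, 0, -70.136, -16.507], TCP at [0.226, -0.636, 0.246] pointing down, gripper open.
Joint ranges: [-176.03, 176.03], [-82.01, 121.73], [-58.28, 71.71], [-173.87, 95.51], [-174.79, -0.11], [-173.66, 173.66]. Speed limits (degrees/s): [136.94, 136.94, 172.46, 180, 180, 180].

INTERFACE

Orientations are given as [roll, pitch, yaw] about the fixed x, y, z axes, in that order (R = Rz(yaw) Ry(pitch) Rx(roll)).
In Python, from plant import get_obs, snapshot, close_job, spot_in, spot_point gives the robot as it stands.
- The arm moves only by the tool play_rows, never from a script. Its argument "plan" is a list of rows, each a list of 6 numbers: the shift along the tool's x, y, z in cm, then the turn, a rotation vector about the tool's x, y, z in degrees. A call has 1 to 20 rows; each row shifts and turns the commanded pose from where the row before left it, along the tool's axes as they then stand; what a row does not reach is not made up. A row lasts 1/12 s, in which the tool goes at most 41.7 mm and 7.16 degrees, less where a joint would pass 70% of its speed; a pose out of reach is approached as far as the arm can. A call is refused whole if a number of a shift passes 4.17 or a number of a turn 7.16, either way. A call with a gripper value outside its range is refused whole. "grip" is the finger opening in cm, from 0 to 8.76, set as the call begins (left out, the last holds). The fingers move at their own pace and stop on an object; the grip force is fixed at half the most. Time passes only in rows, so rows that do not move let the fingers close. It gives the time, the measured TCP pose, the force, the opening and the grip force at its end, in the units of the state.
- get_obs(): the state, without advancing time (a new reading comes with each control period).
- snapshot(name): name is "side" or "top"; returns a dict with "frame" (420x560x3 uint8, red, green, blue), "fx", "fy", "cx", "cy" (pixels), "position" and "attitude" of the camera in the world. Camera axes: x right, y down, z forward; pixel columns grow to the right and rows downward; lengths in m; the calibration is good to about 2 mm. A picture is of the moment at which its call begins. There is no depth.
- close_job(): hands the job in; it is judged then, once.
Trained networks look in the newest picture that a camera, given by its name, has taken for a name from the list of things; names that differ only in an ending like _2 or _b are one class to them, and where a whole thing is asked for, a point or a joint stands for the part that bears it (a point fixed in the world has none). Each returns a list of dicts, best first, with "score" (0 to 1); they miss things now and then, are a little off and sometimes report something else, mostly with a low value. They report only what shows in the picture. A call takes as long as a camera call. They do not tell look-alikes from the thing itself.
- spot_in(camera, thing): "position" ([x, y, z] in m, in world coordinates, good to about 4 mm: the middle of the surface that is visible of it).
- spot_point(camera, thing): "position" ([x, y, z] in m, in world coordinates, good to about 4 mm: a listed point, or the origin of a listed thing).
The state is a dict: "clock": time; "joint_pos": joint angles; "qvel": joint speeds; "tau": joint torques, N m; "tool_pos": TCP position; "orientation": TCP orientation; "force": force on the tool from outside, world axes, zero at the start; "moment": the same for the moment, N m; "opening": finger opening in m; "gripper_force": force on a finger pad.
Only numpy, scipy, OpenCV 4.12 (cv2) and the standard library are available. Lean on these libraries where they do the work, as an engineer would, in place of code of your own. Each camera call takes 0.05 s, during which the arm holds its last target. There are 200 camera calls.

TASK

Check both springs of the tilt stage that carries the stone study model. Press down the blue corner pad with the fingertips until the red pointer stands in front of the blue tab on the scale, not past it, keep it there for a second and let it spring back upright; then do the same with the yellow pad and the yellow tab. Only press: do not pinch or lift a pad, and leave the tabs, the model and everything lying around the stage alone.

Things in the scene. Friction and masses are not known exactly. Their poses are not given: they have to be found in the camera images.
- tilt_stage: Tilt stage, bolted down: dark steel base 180 x 210 x 14 mm (x, y, z). Origin: centre of its underside; x points away from the robot, y left, z up. A sprung aluminium plate, 120 (x -75 to +45) x 200 x 6 mm, rocks on an axle along x at y 0, z 60 mm. On it: study model (middle), a press pad on each corner nearest the robot. Only model, needle and scale rise above the pads.
- tilt (a joint): Tilt of the plate, rad: 0 is level, needle upright; positive when the blue (left) pad goes down and the needle leans left (+y), negative when the yellow (right) pad goes down and it leans right. Spring 2.5 N m/rad about 0, i.e. some 30 N per rad pressed at a pad, 82 mm from the axle (about 2.5 to 7 N at the tabs). Back to 0 within 0.5 s when let go. Stops at +-0.36 rad.
- left_pad_top (a point): Centre of the top of the blue press pad, a disc 32 mm across, 9 mm high, on the left near corner of the plate (stage x -55, y +82, z 72 mm when level). Pressing it 10 mm down moves the needle tip about 22 mm to the left. Its axes turn with the plate.
- right_pad_top (a point): Centre of the top of the yellow press pad, same disc on the right near corner (stage x -55, y -82, z 72 mm when level). Pressing it moves the needle tip to the right.
- left_pad: The blue press pad itself; origin at the centre of its underside, 9 mm below its top.
- right_pad: The yellow press pad itself; origin at the centre of its underside, 9 mm below its top.
- pointer_tip (a point): Tip of the red needle (4 mm wide), 180 mm above the axle, at stage x 75 mm; it swings with the plate in the stage's y-z plane, on the far (+x) side of an upright white arc scale (x 62 mm, about 105 mm wide, top at z 232 mm) that carries the two coloured tabs.
- blue_tab (a point): Where the needle tip is when the needle stands exactly in front of the middle of the blue tab. The tab is a rider on the scale's top edge, 14 mm wide along the arc and 28 mm long along the radius, 17 to 41 mm along the arc to the left of upright. y axis: along the arc, to the left.
- yellow_tab (a point): The same for the yellow tab, 17 to 41 mm along the arc to the right of upright. y axis: along the arc, to the left.
- study_model: Cream stone model of an upper jaw, teeth up, about 58 x 60 x 30 mm, clamped on the middle of the plate; origin at the centre of its underside. Must not be touched.
- bite_block: Loose green silicone bite block, 42 x 20 x 24 mm, left of the stage; origin under its centre.
- band_pusher: Loose black-handled band pusher, about 158 mm long (x) and 12 mm thick, in front of the stage; origin at its underside near its middle.
- cutters: Loose steel distal end cutters, 130 x 55 x 12 mm, lying right of the stage; origin at the underside by the joint.
- adhesive_jar: Loose adhesive jar, 36 mm across, 45 mm tall, standing left of the blue pad; origin under its centre.
- lower_model: Loose cream stone model of a lower jaw, about 60 x 65 x 30 mm, further left; origin under its centre.
- cup: Loose steel cup, 60 mm across, 75 mm tall, right of the stage's far end; origin under its centre.
- bracket_tray: Loose white bracket tray, 100 x 120 x 22 mm, further right; origin under its centre.
Mind the look-alikes: they are no part of the job. What is shaped like the adhesive_jar but brown or green is not meant. What is meant by the band_pusher is not green, and is the smaller of those in its own colour.

How it is judged:
By the outcome, as a careful person would: the job done as asked, in the order asked, and still so for the second after the job is handed in, with the robot touching nothing.
It also fails if it takes over 54 s, if anything falls off the work surface, if the arm or the gripper's body presses on something with over 40 N, if the wrist force passes 120 N, or if a joint passes its speed limit or range.

## Working session

There is one attempt and no reset: what is moved stays moved. The work goes in short steps, Python scripts to look and compute and a tool call to move; the robot and the scene stay as the last step left them, time stands still between calls to the robot, and variables do not carry over. Pictures are saved under pics/ and viewed, at most 10 in all, crops included, and the job is handed in when it is done.

Besides the shell and the picture viewer there is one more tool, called after "Emit:" in YAML: its name, and indented under it one key for each argument. play_rows: Moves the arm, as the interface text tells. Its arguments: {"type":"object","properties":{"plan":{"type":"array","items":{"type":"array","items":{"type":"number"}}},"grip":{"type":"number"}},"required":["plan"]}

```bash
mkdir -p pics
cat > h.py <<'E'
import numpy as np, cv2
from plant import *
def save(s,n): cv2.imwrite('pics/'+n,s['frame'][:,:,::-1])
def proj(s,p):
    from scipy.spatial.transform import Rotation as R
    a=np.array(s['attitude'],float)
    M=a if a.shape==(3,3) else (R.from_quat(a).as_matrix() if a.size==4 else R.from_euler('xyz',a,degrees=True).as_matrix())
    c=M.T@(np.array(p)-s['position']); return np.round([s['fx']*c[0]/c[2]+s['cx'],s['fy']*c[1]/c[2]+s['cy']],1)
E
python3 - <<'E'
from h import *
for c in ['side','top']:
    s=snapshot(c); save(s,c+'0.png'); print(c,s['position'],s['attitude'],s['fx'])
    for t in ['tilt_stage','left_pad_top','right_pad_top','pointer_tip','blue_tab','yellow_tab','study_model']:
        for r in spot_point(c,t)[:2]: print(t,np.round(r['position'],4),round(r['score'],2),proj(s,r['position']))
o=get_obs(); print(o)
E
```

```text
side [0.09604857 0.76910881 0.86302937] [-1.28148053e+02  4.32435344e-02 -1.48919922e+02] 488.78367728490457
tilt_stage [ 0.5985 -0.0352  0.0033] 0.73 [273.4 254. ]
tilt_stage [ 0.628  -0.1986 -0.0015] 0.21 [294.5 218.8]
left_pad_top [0.5414 0.0441 0.0745] 0.64 [276.2 259.4]
left_pad_top [ 0.6392  0.1334 -0.0011] 0.31 [222.6 289.7]
right_pad_top [ 0.5401 -0.1132  0.0737] 0.63 [308.3 224.2]
pointer_tip [ 6.376e-01  1.303e-01 -1.000e-04] 0.7 [223.9 288.9]
blue_tab [ 0.67   -0.0108  0.2415] 0.48 [241.1 173.7]
yellow_tab [ 0.6735 -0.0498  0.2354] 0.39 [249.3 167.8]
study_model [ 0.5891 -0.0318  0.0622] 0.64 [275.7 238.7]
top [0.35748711 0.01281439 1.29544063] [-170.92562159    0.23708173  -91.48141859] 429.65828067158634
tilt_stage [ 0.5879 -0.0362  0.0637] 0.75 [295.6 198.8]
tilt_stage [ 6.007e-01 -3.620e-02 -6.000e-04] 0.55 [294.8 198.5]
left_pad_top [0.5361 0.046  0.0708] 0.5 [267.7 216.7]
right_pad_top [ 0.5446 -0.1174  0.0711] 0.59 [324.3 212.3]
blue_tab [ 0.6715 -0.0025  0.2369] 0.51 [283.6 154.3]
yellow_tab [ 5.987e-01 -3.530e-02 -3.000e-04] 0.61 [294.5 199.2]
yellow_tab [ 0.6711 -0.0513  0.2388] 0.57 [302.8 153.7]
study_model [ 0.5908 -0.0364  0.0602] 0.64 [295.6 198. ]
{'clock': 0.8, 'joint_pos': array([-5.39112193e+01,  2.05436071e+01,  6.81598996e-01, -1.10132255e-03,
       -7.01359528e+01, -1.65079215e+01]), 'qvel': array([ 0.06379661, -0.11312975, -0.11086246, -0.08172186, -0.02765714,
       -0.04041709]), 'tau': array([-5.91333659e-06, -5.82284796e+01,  2.93286842e+01,  7.00223073e+00,
        1.26453154e-02,  3.86612172e-06]), 'tool_pos': array([ 0.22620505, -0.63593675,  0.24558613]), 'orientation': array([-1.79998339e+02,  1.57253744e-03, -1.60419515e+02]), 'force': array([ 0.47711483, -0.29978411, -0.04954231]), 'moment': array([ 0.0096168, -0.0008602, -0.0241885]), 'gripper_force': 0.0, 'opening': 0.08741522054684539}
```

View pics/side0.png

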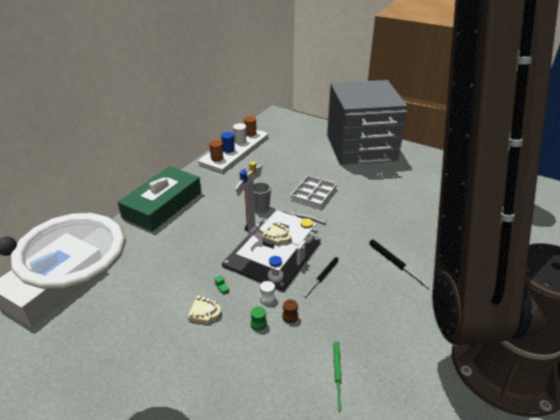

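View pics/top0.png

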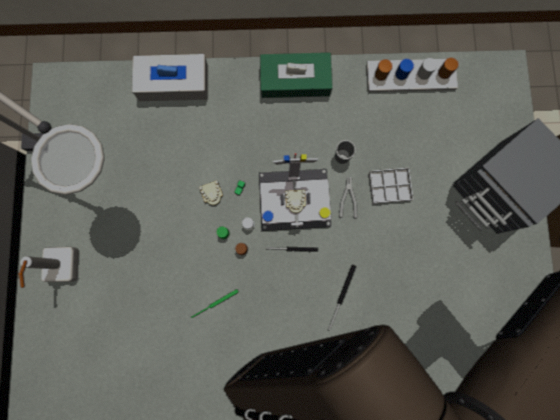

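Candidates in the top view:
- **Blue:** pad (268,216), tab (286,158), rack jar (405,70), boxed item (168,72). By the description, the pad on the stage's left near corner is the right one.
- **Yellow:** pad (324,213), tab (305,157). Again the near-corner disc is the pad.

The jar, pushers and other models around the stage are to be left alone. I'll check the choice in a close crop.

Run:
```python
import cv2,numpy as np
a=cv2.resize(cv2.imread('pics/top0.png')[145:240,250:345],(400,400),interpolation=3)
b=cv2.resize(cv2.imread('pics/side0.png')[155:295,205:345],(400,400),interpolation=3)
cv2.imwrite('pics/crop0.png',np.hstack([a,b]))
```

```text
(no output)
```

View pics/crop0.png

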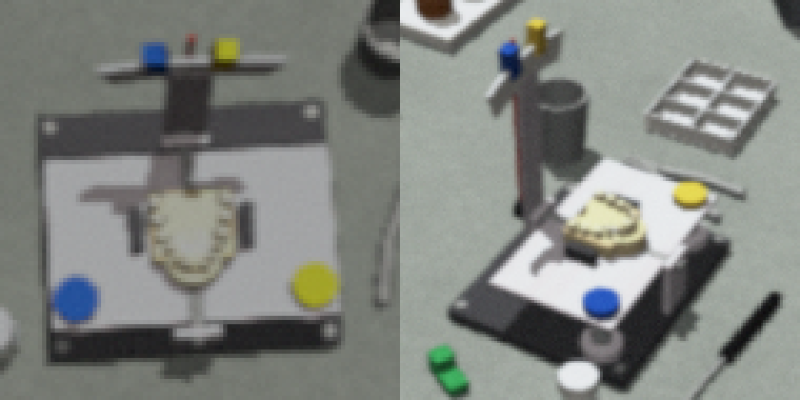

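Emit:
play_rows:
  grip: 0
  plan:
    - [-2.62, 2.68, 0, 0, 0, 0]
    - [-2.62, 2.68, 0, 0, 0, 0]
    - [-2.62, 2.68, 0, 0, 0, 0]
    - [-2.62, 2.68, 0, 0, 0, 0]
    - [-2.62, 2.68, 0, 0, 0, 0]
    - [-2.62, 2.68, 0, 0, 0, 0]
    - [-2.62, 2.68, 0, 0, 0, 0]
    - [-2.62, 2.68, 0, 0, 0, 0]
    - [-2.62, 2.68, 0, 0, 0, 0]
    - [-2.62, 2.68, 0, 0, 0, 0]
    - [-2.62, 2.68, 0, 0, 0, 0]
    - [-2.62, 2.68, 0, 0, 0, 0]
    - [-2.62, 2.68, 0, 0, 0, 0]
    - [-2.62, 2.68, 0, 0, 0, 0]
    - [-2.62, 2.68, 0, 0, 0, 0]
    - [-2.62, 2.68, 0, 0, 0, 0]
    - [-2.62, 2.68, 0, 0, 0, 0]
    - [-2.62, 2.68, 0, 0, 0, 0]
    - [-2.62, 2.68, 0, 0, 0, 0]
    - [-2.62, 2.68, 0, 0, 0, 0]

```text
clock: 2.47
tool_pos: [0.5407, 0.0467, 0.246]
orientation: [180.0, 0.0, -160.4]
force: [1.1, -0.8, -0.2]
opening: 0.0003
gripper_force: 0.0
```

Emit:
play_rows:
  plan:
    - [0, 0, 0, 0, 0, 6.1]
    - [0, 0, 0, 0, 0, 6.1]
    - [0, 0, 0, 0, 0, 6.1]
    - [0, 0, 0, 0, 0, 0]
    - [0, 0, 0, 0, 0, 0]

```text
clock: 2.88
tool_pos: [0.5403, 0.0447, 0.2456]
orientation: [180.0, 0.0, -178.5]
force: [-0.2, 0.2, 0.4]
opening: 0.0009
gripper_force: 0.0
```

The crop confirms it: blue pad at about (75,298) and yellow pad at about (315,285) in the left half, discs on the near corners. The red needle tip shows between the tabs at (190,40). Next I'll lower the closed tips to just above the blue pad and look again.

Emit:
play_rows:
  plan:
    - [0, 0, 3, 0, 0, 0]
    - [0, 0, 3, 0, 0, 0]
    - [0, 0, 3, 0, 0, 0]
    - [0, 0, 2.5, 0, 0, 0]
    - [0, 0, 2, 0, 0, 0]
    - [0, 0, 1, 0, 0, 0]
    - [0, 0, 0, 0, 0, 0]
    - [0, 0, 0, 0, 0, 0]

```text
clock: 3.55
tool_pos: [0.5406, 0.0446, 0.101]
orientation: [-180.0, -0.0, -178.6]
force: [0.5, 1.0, 0.5]
opening: 0.0003
gripper_force: 0.0
```

```bash
cat > m.py <<'E'
from h import *
def blobs(s,lo,hi,box):
    h=cv2.cvtColor(s['frame'],cv2.COLOR_RGB2HSV); 
    m=cv2.inRange(h,lo,hi); x0,y0,x1,y1=box; k=np.zeros_like(m); k[y0:y1,x0:x1]=m[y0:y1,x0:x1]
    ys,xs=np.nonzero(k); w=h[ys,xs,1].astype(float)
    return (round(np.average(xs,weights=w),2),round(np.average(ys,weights=w),2),len(xs)) if len(xs) else None
def meas(n):
    B={'top':(270,140,325,170),'side':(225,155,265,235)}
    for c in ['top','side']:
        s=snapshot(c); save(s,n+c+'.png'); b=B[c]
        print(c,'blue',blobs(s,(105,110,40),(130,255,255),b),'yel',blobs(s,(20,110,60),(35,255,255),b),
          'red',blobs(s,(0,80,60),(8,255,255),b),blobs(s,(172,80,60),(180,255,255),b))
        for t in ['pointer_tip']:
            for r in spot_point(c,t)[:2]: print(t,np.round(r['position'],4),round(r['score'],2))
    o=get_obs(); print(o['clock'],o['tool_pos'],o['force'])
    f=[cv2.imread('pics/'+n+c+'.png') for c in B]
    cv2.imwrite('pics/'+n+'.png',np.hstack([cv2.resize(f[0][140:240,245:345],(400,400),interpolation=3),cv2.resize(f[1][155:295,205:345],(400,400),interpolation=3)]))
E
python3 -c "
from m import *
meas('a')"
```

```text
top blue (np.float64(286.35), np.float64(158.22), 32) yel (np.float64(303.11), np.float64(156.81), 32) red (np.float64(295.0), np.float64(153.56), 2) None
side blue None yel (np.float64(258.53), np.float64(231.6), 8) red None None
3.75 [0.54111619 0.04502654 0.10201305] [-0.26044072  0.05359452 -0.12222152]
```

View pics/a.png

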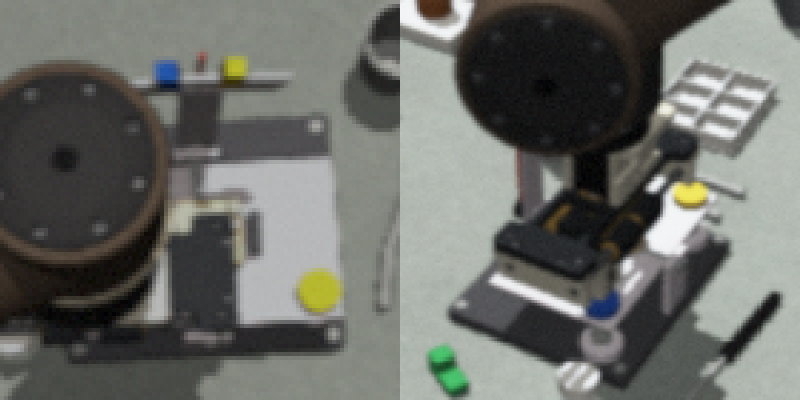

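The top view still shows blue tab (286.4,158.2), yellow tab (303.1,156.8) and needle tip (295,153.5). By those pixels, blue is about 22 mm to the left. I'll press part of the way and measure.

Emit:
play_rows:
  plan:
    - [0, 0, 0.6, 0, 0, 0]
    - [0, 0, 0.4, 0, 0, 0]
    - [0, 0, 0.2, 0, 0, 0]
    - [0, 0, 0.2, 0, 0, 0]
    - [0, 0, 0.1, 0, 0, 0]
    - [0, 0, 0, 0, 0, 0]
    - [0, 0, 0, 0, 0, 0]
    - [0, 0, 0, 0, 0, 0]

```text
clock: 4.42
tool_pos: [0.5405, 0.0449, 0.0858]
orientation: [180.0, 0.0, -178.7]
force: [-1.3, 2.7, 2.2]
opening: 0.0004
gripper_force: 1.6
```

```bash
cat > r.py <<'E'
from m import *
def red(f):
    f=f.astype(float); d=np.clip(f[:,:,0]-1.3*np.maximum(f[:,:,1],f[:,:,2])-8,0,None)
    k=np.zeros_like(d); k[143:158,270:322]=d[143:158,270:322]
    ys,xs=np.nonzero(k); w=k[ys,xs]
    return np.round([np.average(xs,weights=w),np.average(ys,weights=w),len(xs)],2) if len(xs) else None
def st(n):
    s=snapshot('top'); save(s,n+'top.png'); b=(270,140,325,170)
    print('red',red(s['frame']),'blue',blobs(s,(105,110,40),(130,255,255),b),'yel',blobs(s,(20,110,60),(35,255,255),b))
    for r in spot_point('top','pointer_tip')[:2]: print(np.round(r['position'],4),round(r['score'],2))
    o=get_obs(); print(o['clock'],np.round(o['tool_pos'],4),np.round(o['force'],2),np.round(o['moment'],2))
    cv2.imwrite('pics/'+n+'.png',cv2.resize(s['frame'][135:175,265:325,::-1],(720,480),interpolation=0))
E
python3 -c "
from r import *
for n in ['top0','atop']: print(red(cv2.imread('pics/'+n+'.png')[:,:,::-1]))
st('b')"
```

```text
[295.  153.8   2. ]
[295.   153.74   2.  ]
red [290.   154.42   2.  ] blue (np.float64(286.52), np.float64(158.17), 34) yel (np.float64(303.08), np.float64(156.91), 33)
4.5167 [0.5405 0.0448 0.0858] [-0.46  1.58  2.89] [ 0.92  0.05 -0.  ]
```

View pics/b.png

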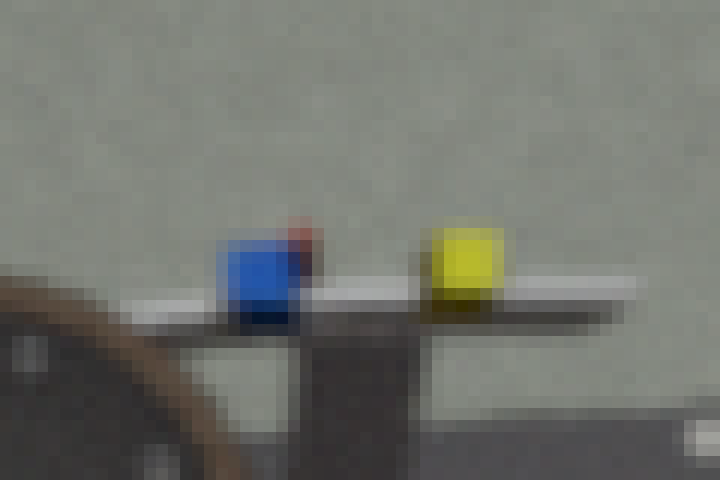

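The needle (290.0) is still short of the tab's middle (286.3), by 3.6 px or about 9 mm, which needs roughly 3.3 mm more press.

Emit:
play_rows:
  plan:
    - [0, 0, 0.1, 0, 0, 0]
    - [0, 0, 0.1, 0, 0, 0]
    - [0, 0, 0.1, 0, 0, 0]
    - [0, 0, 0, 0, 0, 0]
    - [0, 0, 0, 0, 0, 0]
    - [0, 0, 0, 0, 0, 0]

```text
clock: 5.02
tool_pos: [0.5405, 0.0448, 0.0827]
orientation: [180.0, 0.0, -178.7]
force: [-0.5, 3.9, 5.4]
opening: 0.0002
gripper_force: 2.4
```

```bash
python3 -c "
from r import *
st('c')"
```

```text
red [286. 154.   1.] blue (np.float64(286.33), np.float64(158.38), 30) yel (np.float64(303.2), np.float64(156.78), 32)
5.1167 [0.5405 0.0448 0.0827] [0.06 4.36 4.46] [1.45 0.02 0.04]
```

View pics/c.png

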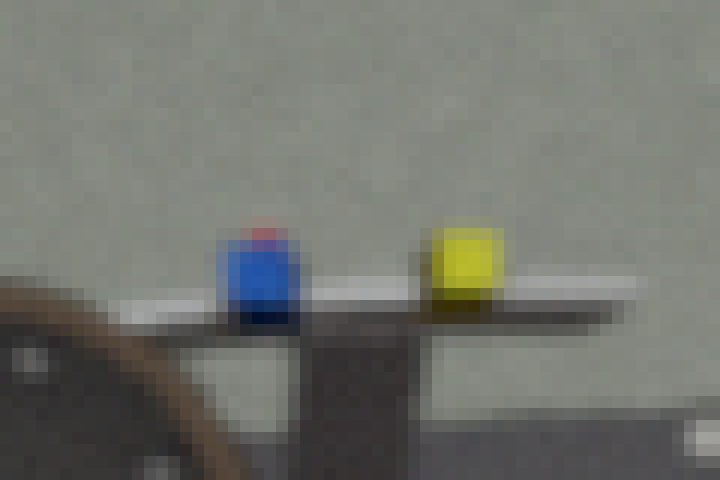

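The needle tip (264,235 in the crop) now stands right over the middle of the blue tab (262). I'll hold it there, release, then move over to the yellow pad.

Emit:
play_rows:
  plan:
    - [0, 0, 0, 0, 0, 0]
    - [0, 0, 0, 0, 0, 0]
    - [0, 0, 0, 0, 0, 0]
    - [0, 0, 0, 0, 0, 0]
    - [0, 0, 0, 0, 0, 0]
    - [0, 0, 0, 0, 0, 0]
    - [0, 0, 0, 0, 0, 0]
    - [0, 0, 0, 0, 0, 0]
    - [0, 0, 0, 0, 0, 0]
    - [0, 0, 0, 0, 0, 0]
    - [0, 0, 0, 0, 0, 0]
    - [0, 0, 0, 0, 0, 0]
    - [0, 0, 0, 0, 0, 0]
    - [0, 0, 0, 0, 0, 0]
    - [0, 0, 0, 0, 0, 0]
    - [0, 0, 0, 0, 0, 0]

```text
clock: 6.45
tool_pos: [0.5404, 0.0447, 0.0826]
orientation: [180.0, 0.0, -178.7]
force: [1.2, 4.0, 4.5]
opening: 0.0007
gripper_force: 2.4
```

Emit:
play_rows:
  plan:
    - [0, 0, -0.2, 0, 0, 0]
    - [0, 0, -0.3, 0, 0, 0]
    - [0, 0, -0.5, 0, 0, 0]
    - [0, 0, -1, 0, 0, 0]
    - [0, 0, -1.5, 0, 0, 0]
    - [0, 0, -1.5, 0, 0, 0]
    - [0, 0, 0, 0, 0, 0]
    - [0, 0, 0, 0, 0, 0]
    - [0, 0, 0, 0, 0, 0]
    - [0, 0, 0, 0, 0, 0]

```text
clock: 7.28
tool_pos: [0.5395, 0.0444, 0.132]
orientation: [-180.0, -0.1, -178.7]
force: [-0.0, -0.8, -0.6]
opening: 0.0004
gripper_force: 0.0
```

```bash
python3 -c "
from r import *
st('d')"
```

```text
red [295.   153.75   2.  ] blue (np.float64(286.35), np.float64(158.27), 32) yel (np.float64(303.09), np.float64(156.83), 32)
7.3833 [0.5397 0.0445 0.1319] [-0.28  0.49  0.34] [-0.    0.01 -0.01]
```

Emit:
play_rows:
  plan:
    - [0, -2, 0, 0, 0, 0]
    - [0, -2.7, 0, 0, 0, 0]
    - [0, -2.7, 0, 0, 0, 0]
    - [0, -2.7, 0, 0, 0, 0]
    - [0, -2.7, 0, 0, 0, 0]
    - [0, -2, 0, 0, 0, 0]
    - [0, -1.4, 0, 0, 0, 0]
    - [0, 0, 1, 0, 0, 0]
    - [0, 0, 1, 0, 0, 0]
    - [0, 0, 1, 0, 0, 0]
    - [0, 0, 0, 0, 0, 0]
    - [0, 0, 0, 0, 0, 0]
    - [0, 0, 0, 0, 0, 0]

```text
clock: 8.47
tool_pos: [0.544, -0.1166, 0.1024]
orientation: [-180.0, -0.0, -178.6]
force: [0.7, -0.1, -0.9]
opening: 0.0004
gripper_force: 0.0
```

```bash
python3 -c "
from r import *
st('e')
s=snapshot('side'); save(s,'eside.png')
f=[cv2.imread('pics/etop.png'),s['frame'][:,:,::-1]]
cv2.imwrite('pics/e.png',np.hstack([cv2.resize(f[0][140:240,245:345],(400,400),interpolation=3),cv2.resize(f[1][155:295,205:345],(400,400),interpolation=3)]))
"
```

```text
red [295.   153.81   2.  ] blue (np.float64(286.4), np.float64(158.26), 33) yel (np.float64(303.12), np.float64(156.8), 32)
[ 0.7312 -0.185   0.    ] 0.74
[ 0.6729 -0.0512  0.2377] 0.23
8.5667 [ 0.5443 -0.1168  0.1029] [ 0.29  0.99 -0.35] [-0.05  0.01  0.02]
```

View pics/e.png

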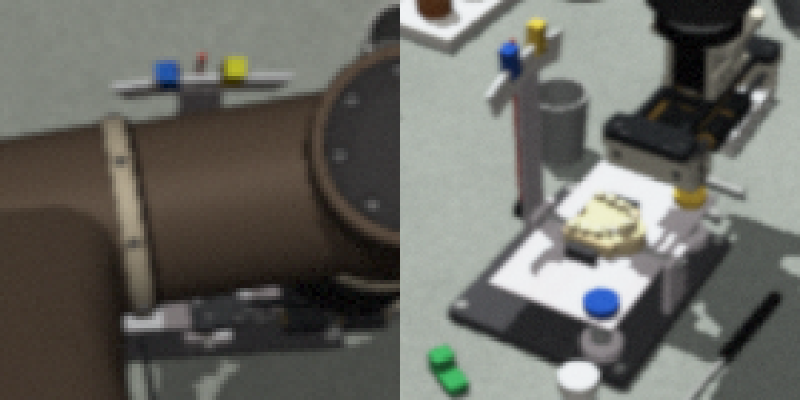

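The needle is upright again and the tips are above the yellow pad; yellow needs about 7.9 px. I'll press in two stages again.

Emit:
play_rows:
  plan:
    - [0, 0, 0.6, 0, 0, 0]
    - [0, 0, 0.4, 0, 0, 0]
    - [0, 0, 0.3, 0, 0, 0]
    - [0, 0, 0.2, 0, 0, 0]
    - [0, 0, 0.1, 0, 0, 0]
    - [0, 0, 0.1, 0, 0, 0]
    - [0, 0, 0, 0, 0, 0]
    - [0, 0, 0, 0, 0, 0]
    - [0, 0, 0, 0, 0, 0]

```text
clock: 9.37
tool_pos: [0.5439, -0.1174, 0.0857]
orientation: [-180.0, 0.0, -178.7]
force: [-1.0, -1.7, 3.0]
opening: 0.0001
gripper_force: 1.5
```

```bash
python3 -c "
from r import *
st('f')"
```

```text
red [300.  153.6   2. ] blue (np.float64(286.4), np.float64(158.25), 33) yel (np.float64(302.77), np.float64(156.8), 39)
[ 0.6754 -0.0057  0.2368] 0.72
9.4667 [ 0.5439 -0.1173  0.0857] [-1.04 -2.16  2.34] [-0.91  0.19  0.01]
```

View pics/f.png

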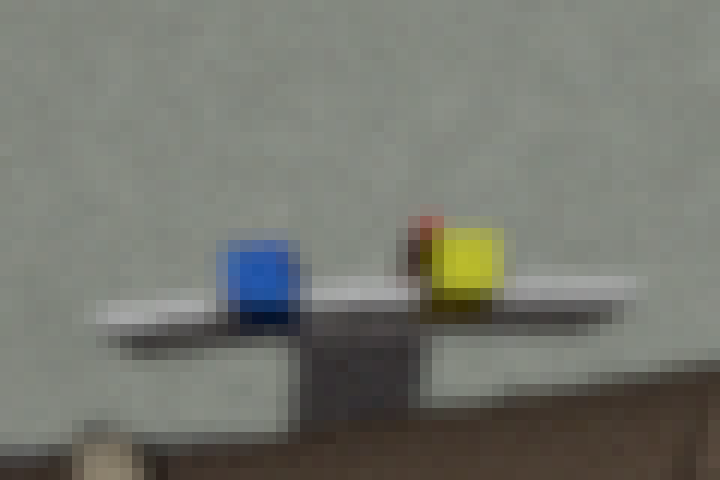

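Needle at 428 against the tab's middle at 466 in the crop: 3.1 px short, so about 2.4 mm more.

Emit:
play_rows:
  plan:
    - [0, 0, 0.1, 0, 0, 0]
    - [0, 0, 0.08, 0, 0, 0]
    - [0, 0, 0.06, 0, 0, 0]
    - [0, 0, 0, 0, 0, 0]
    - [0, 0, 0, 0, 0, 0]
    - [0, 0, 0, 0, 0, 0]

```text
clock: 9.97
tool_pos: [0.544, -0.1173, 0.0832]
orientation: [-180.0, 0.0, -178.7]
force: [-1.2, -3.4, 4.1]
opening: 0.0007
gripper_force: 2.3
```

```bash
python3 -c "
from r import *
st('g')"
```

```text
red [303. 153.   1.] blue (np.float64(286.34), np.float64(158.29), 32) yel (np.float64(303.1), np.float64(156.84), 33)
10.0667 [ 0.5439 -0.1173  0.0832] [-0.35 -3.92  4.63] [-1.41  0.2   0.03]
```

View pics/g.png

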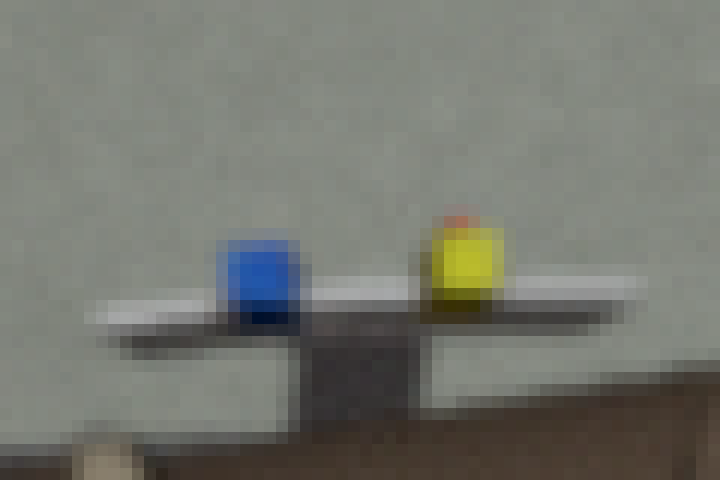

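The needle tip (462) stands at the middle of the yellow tab (466), so I'll hold it there and release.

Emit:
play_rows:
  plan:
    - [0, 0, 0, 0, 0, 0]
    - [0, 0, 0, 0, 0, 0]
    - [0, 0, 0, 0, 0, 0]
    - [0, 0, 0, 0, 0, 0]
    - [0, 0, 0, 0, 0, 0]
    - [0, 0, 0, 0, 0, 0]
    - [0, 0, 0, 0, 0, 0]
    - [0, 0, 0, 0, 0, 0]
    - [0, 0, 0, 0, 0, 0]
    - [0, 0, 0, 0, 0, 0]
    - [0, 0, 0, 0, 0, 0]
    - [0, 0, 0, 0, 0, 0]
    - [0, 0, 0, 0, 0, 0]
    - [0, 0, 0, 0, 0, 0]
    - [0, 0, 0, 0, 0, 0]
    - [0, 0, 0, 0, 0, 0]

```text
clock: 11.4
tool_pos: [0.5439, -0.1173, 0.0832]
orientation: [-180.0, 0.0, -178.7]
force: [-1.2, -4.0, 4.6]
opening: 0.0009
gripper_force: 2.3
```

Emit:
play_rows:
  plan:
    - [0, 0, -0.2, 0, 0, 0]
    - [0, 0, -0.3, 0, 0, 0]
    - [0, 0, -0.5, 0, 0, 0]
    - [0, 0, -1, 0, 0, 0]
    - [0, 0, -2, 0, 0, 0]
    - [0, 0, -2, 0, 0, 0]
    - [0, 0, -2, 0, 0, 0]
    - [0, 0, 0, 0, 0, 0]
    - [0, 0, 0, 0, 0, 0]
    - [0, 0, 0, 0, 0, 0]
    - [0, 0, 0, 0, 0, 0]
    - [0, 0, 0, 0, 0, 0]
    - [0, 0, 0, 0, 0, 0]
    - [0, 0, 0, 0, 0, 0]
    - [0, 0, 0, 0, 0, 0]

```text
clock: 12.65
tool_pos: [0.5437, -0.1173, 0.1628]
orientation: [-180.0, -0.0, -178.7]
force: [-0.2, -0.3, -0.4]
opening: 0.0008
gripper_force: 0.0
```

```bash
python3 -c "
from r import *
st('i'); print(close_job())"
```

```text
red [295.   153.83   2.  ] blue (np.float64(286.29), np.float64(157.77), 28) yel (np.float64(303.22), np.float64(156.16), 26)
12.75 [ 0.5438 -0.1173  0.163 ] [ 0.05 -0.21  0.2 ] [-0.01 -0.04  0.01]
the job is handed in; nothing more can be done
None
```

Both springs are checked and the job is handed in at 12.75 s: I pressed the blue pad, then the yellow, until the needle stood at the middle of its tab, held each for over 1 s, and it sprang back upright both times.

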